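Put the pipe fittings away in the sample trays

TASK

Pick the four loose pipe fittings (elbow, tee, union and cap) out of the things on the bench and put each one into the tray that has the same fitting fixed on its ledge as a sample. Each must end lying flat on the floor of its tray's bay, near the middle, released and still; the cap stands closed top up as it does now. Leave the hexagon nut and the wooden offcut where they lie.

Things in the scene. Friction and masses are not known exactly. Their poses are not given: they have to be found in the camera images.
- elbow: loose galvanised pipe elbow lying flat: two round arms at 90 deg, 22 mm thick, each reaching 40 mm from the crossing of their axes; 25 mm collars on the last 13 mm, round 25 mm corner. 52.5 mm square in plan; origin at the centre of that square, 12.5 mm above what it lies on (level of the axes). Axes cross at (-13.75, -13.75, 0) mm; arms run along own +x and +y; z up. 0.1 to 0.17 kg
- tee: loose galvanised pipe tee lying flat: run 56 mm long along its x, a branch from its middle along +y reaching 40 mm from the run's axis; 22 mm thick, 25 mm collars at the ends (10 mm long on the run, 13 mm on the branch). Origin: centre of its 56 x 52.5 mm plan, 12.5 mm above what it lies on (level of the axes); run axis at y = -13.75 mm, branch end at y = 26.25 mm; z up. 0.12 to 0.21 kg
- union: loose galvanised straight union lying down: pipe of 21 mm diameter and 60 mm length along its own x, with a hexagon 22 mm long and 30 mm across flats about its middle, lying on a flat, so that two corners stand out sideways (34.6 mm across). Origin: its centre, on the axis, 15 mm above what it lies on. 0.11 to 0.2 kg
- cap: loose galvanised pipe cap, a plain round plug-like cylinder standing upright, 34 mm in diameter (a 35.6 mm rim over the lowest 5 mm), 26 mm high, flat closed top. Origin: centre of its underside. 0.08 to 0.15 kg
- tray_elbow: fixed wooden tray. Origin: centre of the underside of its open bay; x towards its far end, z up. Bay 90 x 90 mm inside, floor 4 mm above the bench, rim 4 mm thick, top 9 mm above the bench. From x = 45 to 107 mm a solid ledge, 98 mm wide, 9 mm high, with a sample elbow fixed on it (centre x = 79 mm, y = 0; top 34 mm above the bench) that shows what the tray is for
- tray_tee: fixed wooden tray. Origin: centre of the underside of its open bay; x towards its far end, z up. Bay 90 x 90 mm inside, floor 4 mm above the bench, rim 4 mm thick, top 9 mm above the bench. From x = 45 to 107 mm a solid ledge, 98 mm wide, 9 mm high, with a sample tee fixed on it (centre x = 79 mm, y = 0; top 34 mm above the bench) that shows what the tray is for
- tray_union: fixed wooden tray. Origin: centre of the underside of its open bay; x towards its far end, z up. Bay 90 x 90 mm inside, floor 4 mm above the bench, rim 4 mm thick, top 9 mm above the bench. From x = 45 to 107 mm a solid ledge, 98 mm wide, 9 mm high, with a sample union fixed on it (centre x = 79 mm, y = 0; top 39 mm above the bench) that shows what the tray is for
- tray_cap: fixed wooden tray. Origin: centre of the underside of its open bay; x towards its far end, z up. Bay 90 x 90 mm inside, floor 4 mm above the bench, rim 4 mm thick, top 9 mm above the bench. From x = 45 to 107 mm a solid ledge, 98 mm wide, 9 mm high, with a sample cap fixed on it (centre x = 79 mm, y = 0; top 35 mm above the bench) that shows what the tray is for
- nut: loose big steel hexagon nut lying flat, 36 mm across flats, 18 mm high, with a dark bore; it is no pipe fitting and stays where it is. Origin: centre of its underside
- offcut: loose pale wooden offcut, 58 x 42 x 22 mm, lying flat; it stays where it is. Origin: centre of its underside, x along its 58 mm
Mind the look-alikes: they are no part of the job. What is shaped like the union but green or turquoise is not meant.

How it is judged:
At the end, for the whole second after the job is handed in: Each fitting in the tray with its sample: origin within 30 mm of the bay's centre along both tray sides, resting on the bay floor (within 3 to 4 mm), level within 8 degrees (union on any flat, cap top up), at rest (under 20 mm/s); nut and offcut moved less than 20 mm (x of elbow in the frame of tray_elbow between -0.03 and 0.03 m and y of elbow in the frame of tray_elbow between -0.03 and 0.03 m and z of elbow in the frame of tray_elbow between 0.0135 and 0.0205 m and angle between each of elbow, tee, union, cap's own x axis and vertical above 1.42 rad and angle between each of elbow, tee, cap's own y axis and vertical above 1.42 rad and linear speed of each of elbow, tee, union, cap below 0.02 m/s and x of tee in the frame of tray_tee between -0.03 and 0.03 m and y of tee in the frame of tray_tee between -0.03 and 0.03 m and z of tee in the frame of tray_tee between 0.0135 and 0.0205 m and x of union in the frame of tray_union between -0.03 and 0.03 m and y of union in the frame of tray_union between -0.03 and 0.03 m and z of union in the frame of tray_union between 0.016 and 0.023 m and x of cap in the frame of tray_cap between -0.03 and 0.03 m and y of cap in the frame of tray_cap between -0.03 and 0.03 m and z of cap in the frame of tray_cap between 0.001 and 0.008 m and distance of each of nut, offcut from where it was at the start of the episode below 0.02 m); the robot touches nothing.
It fails at once if the hexagon nut is moved more than 20 mm (distance of nut from where it was at the start of the episode above 0.02 m).
It fails at once if the wooden offcut is moved more than 20 mm (distance of offcut from where it was at the start of the episode above 0.02 m).
It also fails if it takes over 93 s, if anything falls off the work surface, if the arm or the gripper's body presses on something with over 40 N, if the wrist force passes 120 N, or if a joint passes its speed limit or range.

ROBOT

A 7-joint arm with a two-finger parallel gripper is mounted at the origin on the work surface. World frame = base frame: x ahead of the robot, y to its left, z up, the work surface at z = 0. Lengths are in m, angles in rad, forces in N, time in s.
With the tool pointing down it reaches from about 0.4 to 0.85 m from the base axis. Payload 10.4 kg.
Tool frame: the origin (TCP) lies midway between the tips of the shut fingers; the grasp point (between the pads) lies 19 mm behind it (manip.hold_point_z is the distance from the TCP to the grasp point, in m); z points along the fingers, y is the line along which they close (so a half turn about z gives the same grasp; the last joint's range is limited). The gripper opens to 85 mm and grips with 20 to 120 N. Pads are 22 mm wide; open, the fingers measure 114 mm over their backs; the gripper's body (76 mm by 85 mm) begins 54 mm behind the grasp point. The pads swing forward as they close: fully open they stand 13 mm farther back than shut.
Start: joints at [-1.232, 0.332, -0.065, 1.46, 0.022, 1.35, -0.088], TCP at [0.221, 0.585, 0.231] pointing down, gripper open.
Joint ranges: [-2.6, 2.6], [-0.5, 2.12], [-1.47, 1.34], [0.16, 2.42], [-1.27, 4.41], [0.06, 2.06], [-2.6, 2.6]. Speed limits (rad/s): [2.22, 2.22, 2.79, 2.79, 3.14, 3.14, 3.14].

INTERFACE

Orientations are given as a unit quaternion [x, y, z, w].
In Python, from workcell import manip, eyes, job gives the robot as it stands.
- The arm moves only by the shell command python3 -m crank 'ROWS' [FORCE]. ROWS is JSON, a list that holds one entry, the list of rows, each a list of 7 numbers: the finger opening in cm, from 0 to 8.54, then the shift along the world's x, y, z in cm, then the turn, a rotation vector about the world's x, y, z in degrees. In form: [[[hand, x, y, z, ax, ay, az], ...]]. A call has 1 to 20 rows; each row shifts and turns the commanded pose from where the row before left it; what a row does not reach is not made up. A row lasts 1/8 s, in which the tool goes at most 62.5 mm and 10.7 degrees, less where a joint would pass 70% of its speed; a pose out of reach is approached as far as the arm can. A call with a gripper value outside its range is refused whole. The fingers move at their own pace and stop on an object; FORCE is the grip in N (left out, the last holds). Time passes only in rows, so rows that do not move let the fingers close. It gives the time, the measured TCP pose, the force, the opening and the grip force at its end, in the units of the state.
- manip.get_obs(): the state, without advancing time (a new reading comes with each control period).
- eyes.camera(name): name is "scene" or "side" or "wrist"; returns (picture, depth): 480x640x3 uint8, red, green, blue; 480x640 float32, m along the optical axis (not along the pixel's ray), 0 where there is no reading.
- eyes.camera_params(name): a dict with "fx", "fy", "cx", "cy" (pixels), "dist" ([k1, k2, p1, p2, k3] as OpenCV has them; the pictures are not rectified), "world_from_camera" (4x4, takes a point from camera to world coordinates); the wrist camera has in their place "hand_eye" (4x4, takes a point from camera to tool coordinates, whose origin is the TCP and whose axes are the flange's). Camera axes: x right, y down, z forward; pixel columns grow to the right and rows downward; lengths in m; the calibration is good to about 2 mm. A picture is of the moment at which its call begins: read the wrist's pose just before it. camera_params takes no time and is no camera call.
- job.hand_in(): hands the job in; it is judged then, once.
The state is a dict: "clock": time; "joint_pos": joint angles; "joint_velocities": joint speeds; "tau": joint torques, N m; "position": TCP position; "ee_rot": TCP orientation; "ft_force": force on the tool from outside, world axes, zero at the start; "torque": the same for the moment, N m; "grip_width": opening from 0.0 (shut) to 1.0 (fully open); "grasp_force": force on a finger pad.
Only numpy, scipy, OpenCV 4.12 (cv2) and the standard library are available. Lean on these libraries where they do the work, as an engineer would, in place of code of your own. Each camera call takes 0.05 s, during which the arm holds its last target. There are 200 camera calls.

## Working session

There is one attempt and no reset: what is moved stays moved. The work goes in short steps, Python scripts to look and compute and a shell command to move; the robot and the scene stay as the last step left them, time stands still between calls to the robot, and variables do not carry over. Pictures are saved under pics/ and viewed, at most 14 in all, crops included, and the job is handed in when it is done.

```bash
ls; mkdir -p pics; cat > h.py <<'E'
import numpy as np, cv2
from workcell import manip, eyes, job
from scipy.spatial.transform import Rotation as R
def snap(n):
    o=manip.get_obs(); im,d=eyes.camera(n); p=eyes.camera_params(n)
    if n=="wrist":
        T=np.eye(4);T[:3,:3]=R.from_quat(o["ee_rot"]).as_matrix();T[:3,3]=o["position"]
        p["W"]=T@np.array(p["hand_eye"])
    else: p["W"]=np.array(p["world_from_camera"])
    return im,d,p
def K(p): return np.array([[p["fx"],0,p["cx"]],[0,p["fy"],p["cy"]],[0,0,1.]])
def onplane(p,uv,z):
    q=cv2.undistortPoints(np.array(uv,float).reshape(-1,1,2),K(p),np.array(p["dist"])).reshape(-1,2)
    r=np.c_[q,np.ones(len(q))]@p["W"][:3,:3].T; c=p["W"][:3,3]
    return c+r*((z-c[2])/r[:,2])[:,None]
def proj(p,X):
    Wi=np.linalg.inv(p["W"]); return cv2.projectPoints(np.array(X,float).reshape(-1,1,3),cv2.Rodrigues(Wi[:3,:3])[0],Wi[:3,3],K(p),np.array(p["dist"]))[0].reshape(-1,2)
def save(n,im): cv2.imwrite("pics/"+n+".png",im[:,:,::-1])
E
python3 - <<'E'
from h import *
for n in ("scene","side"):
    im,d,p=snap(n); save(n+"0",im); np.savez(n+"0.npz",im=im,d=d,**p); print(n,p["W"].round(3).tolist(),p["fx"])
o=manip.get_obs(); print(o, manip.hold_point_z)
E
```

```text
pics
scene [[-0.603, 0.509, -0.614, 1.099], [0.798, 0.364, -0.481, 0.521], [-0.021, -0.78, -0.625, 0.707], [0.0, 0.0, 0.0, 1.0]] 462.62036783852716
side [[0.886, -0.321, 0.334, 0.13], [-0.463, -0.596, 0.656, -0.587], [-0.012, -0.736, -0.677, 0.699], [0.0, 0.0, 0.0, 1.0]] 548.5008842057838
{'clock': 0.1, 'joint_pos': array([-1.23164587,  0.33283243, -0.06472004,  1.46087897,  0.02160487,
        1.34986141, -0.0885457 ]), 'joint_velocities': array([-8.56245593e-04, -1.53838932e-03,  5.59726788e-04, -3.73524748e-03,
        3.20965028e-06, -1.21474445e-03,  2.05355526e-03]), 'tau': array([ 1.83251410e-03, -6.26738763e+01,  4.93282545e-02, -3.92433500e+01,
        1.63528975e-02,  6.89813125e-03, -3.04482148e-05]), 'position': array([0.22106949, 0.58423969, 0.23057036]), 'ee_rot': array([ 1.79893517e-01,  9.83685880e-01, -6.36092229e-04, -8.83651459e-05]), 'ft_force': array([-0.04858033, -0.01630088, -0.1484867 ]), 'torque': array([ 0.01158494,  0.02606609, -0.02833639]), 'grasp_force': 0.0, 'grip_width': 1.0001156517318435} 0.0187
```

View pics/scene0.png

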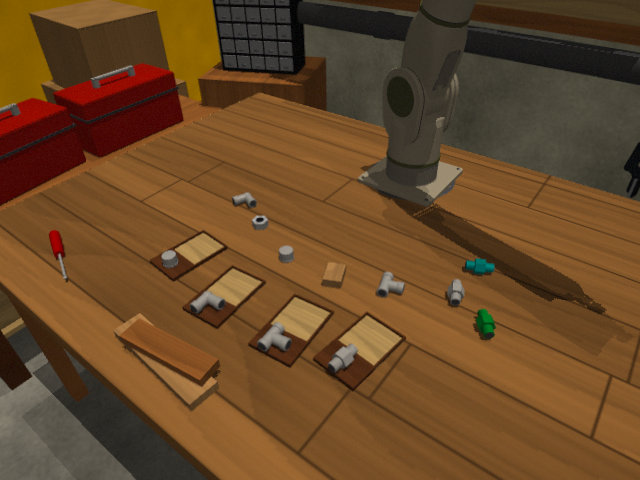

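View pics/side0.png

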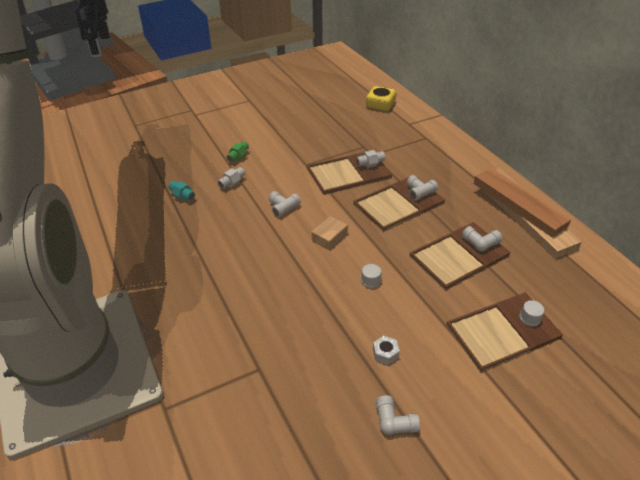

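Scene picture: loose elbow (245,200), cap (286,254), tee (390,285), grey union (456,291). Distractors: nut (260,222), offcut (333,274), teal union look-alike (480,267), green one (486,322), and the fixed samples at cap (170,258), elbow (207,300), tee (275,338) and union (343,358). I choose the grey loose ones that are off the trays. Next I'll warp both views onto the level of the axes as a close check.

```bash
python3 - <<'E'
from h import *
S={}
for n in ("scene","side"):
    f=np.load(n+"0.npz"); S[n]=dict(f)
P={"scene":[(245,200),(260,222),(286,254),(333,274),(390,285),(456,291),(480,267),(486,322),(205,248),(240,287),(305,320),(373,340)],
"side":[(397,415),(386,350),(371,277),(330,232),(284,204),(232,178),(181,190),(238,151),(488,335),(450,260),(392,207),(337,174)]}
for a,b in zip(onplane(S["scene"],P["scene"],.012),onplane(S["side"],P["side"],.012)): print(a[:2].round(3),b[:2].round(3))
E
```

```text
[ 0.388 -0.3  ] [ 0.393 -0.298]
[ 0.439 -0.195] [ 0.438 -0.199]
[ 0.497 -0.058] [ 0.496 -0.06 ]
[0.489 0.072] [0.489 0.074]
[0.446 0.192] [0.448 0.188]
[0.38  0.315] [0.388 0.319]
[0.278 0.326] [0.281 0.331]
[0.426 0.4  ] [0.436 0.407]
[ 0.594 -0.231] [ 0.592 -0.252]
[ 0.64  -0.067] [ 0.641 -0.091]
[0.631 0.107] [0.63 0.08]
[0.594 0.243] [0.588 0.225]
```

```bash
cat >> h.py <<'E'
def ortho(p,im,cx,cy,half,z,px):
    # image: right = -y world, up = +x world
    n=int(2*half*px*1000); a=(np.arange(n)+.5)/(px*1000)-half
    u,v=np.meshgrid(a,a); X=np.stack([cx-v,cy-u,np.full_like(u,z)],-1)
    m=proj(p,X).astype(np.float32).reshape(n,n,2)
    o=cv2.remap(im,m,None,cv2.INTER_CUBIC)
    for k in range(0,n,int(10*px)): o[:4,k]=255;o[:,:][k,:4]=255
    o[n//2,::8]=(255,0,0);o[::8,n//2]=(255,0,0); return o
E
python3 - <<'E'
from h import *
S={n:dict(np.load(n+"0.npz")) for n in ("scene","side")}
C=[(.39,-.299,.0125),(.446,.19,.0125),(.384,.317,.015),(.497,-.059,.026)]
rows=[np.hstack([ortho(S[n],S[n]["im"],x,y,.05,z,2) for x,y,z in C]) for n in S]
save("pieces",np.vstack(rows))
T=[(.593,-.242),(.64,-.079),(.63,.094),(.591,.234)]
rows=[np.hstack([ortho(S[n],S[n]["im"],x+.02,y,.1,.009,1) for x,y in T]) for n in S]
save("trays",np.vstack(rows))
E
```

```text
(no output)
```

View pics/pieces.png

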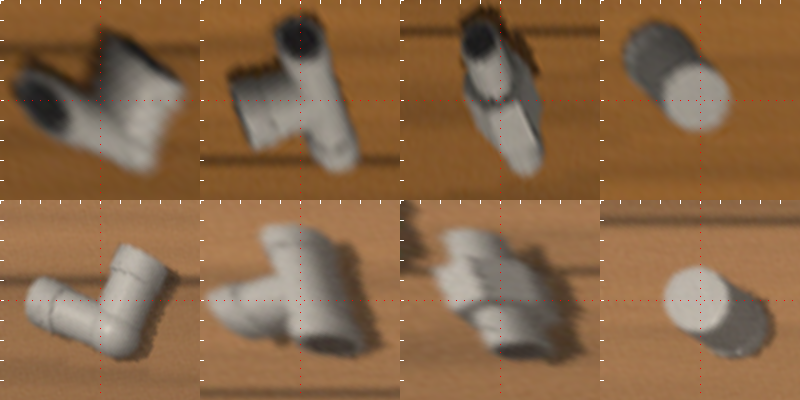

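View pics/trays.png

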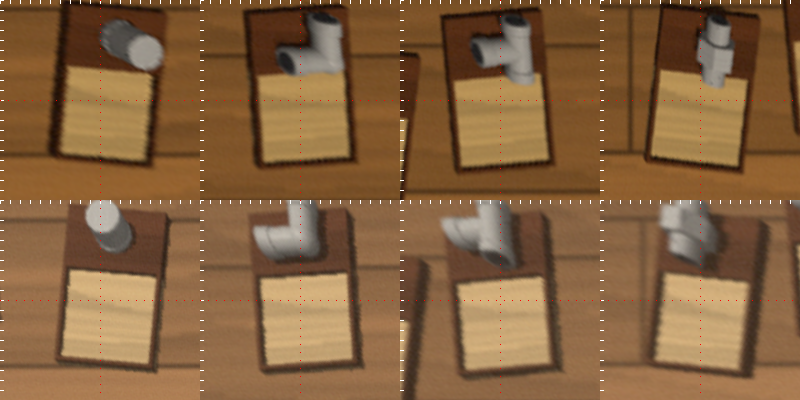

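The crops confirm my choices: the grey elbow, tee, union and cap. The bay centres are about: cap (.598,-.250), elbow (.639,-.083), tee (.628,.090), union (.590,.233). I'll start with the union.

```bash
python3 -m crank '[[[8.54,2.75,-4.45,-0.85,0,0,7],[8.54,2.75,-4.45,-0.85,0,0,7],[8.54,2.75,-4.45,-0.85,0,0,7],[8.54,2.75,-4.45,-0.85,0,0,7],[8.54,2.75,-4.45,-0.85,0,0,7],[8.54,2.75,-4.45,-0.85,0,0,8],[8.54,0,0,0,0,0,0],[8.54,0,0,0,0,0,0]]]' 70
python3 - <<'E'
from h import *
im,d,p=snap("wrist"); print(np.array(p["hand_eye"]).round(3).tolist())
o=manip.get_obs(); y=R.from_quat(o["ee_rot"]).as_matrix()
print(o["position"].round(4), y.round(3).tolist())
save("w1",np.hstack([ortho(p,im,.386,.317,.05,.015,3),cv2.resize(im,(400,300))]))
E
```

```text
clock: 1.1
position: [0.3858, 0.3179, 0.1803]
ee_rot: [-0.193, 0.981, 0.0, -0.0]
ft_force: [-0.1, 0.1, 0.5]
grip_width: 1.004
grasp_force: 0.0
[[0.001, -0.966, -0.258, 0.066], [1.0, 0.001, 0.0, 0.0], [0.0, -0.258, 0.966, -0.142], [0.0, 0.0, 0.0, 1.0]]
[0.3856 0.3185 0.1803] [[-0.925, -0.379, -0.0], [-0.379, 0.925, 0.0], [0.0, 0.0, -1.0]]
```

View pics/w1.png

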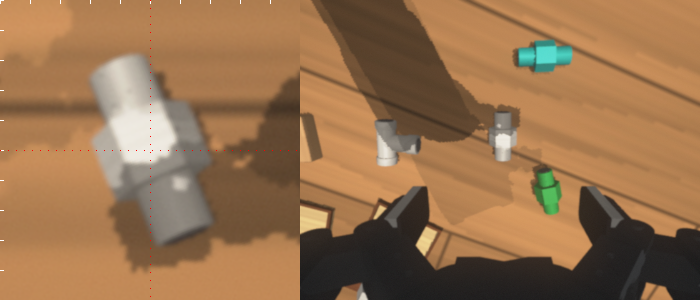

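The union sits at crop pixel (151,150), so it is centred as estimated, with its axis at 22 deg and the tool aligned. Descending to grip.

```bash
python3 -m crank '[[[8.54,0.05,-0.1,-5,0,0,0],[8.54,0,0,-5,0,0,0],[8.54,0,0,-4,0,0,0],[8.54,0,0,-2.4,0,0,0],[8.54,0,0,-1.2,0,0,0],[8.54,0,0,0,0,0,0],[0,0,0,0,0,0,0],[0,0,0,0,0,0,0],[0,0,0,0,0,0,0],[0,0,0,0,0,0,0],[0,0,0,0,0,0,0],[0,0,0,0,0,0,0],[0,0,0,0,0,0,0],[0,0,0,0,0,0,0]]]' 70
```

```text
clock: 2.9
position: [0.3871, 0.317, 0.0054]
ee_rot: [-0.193, 0.981, 0.0, 0.0]
ft_force: [-2.9, -2.0, 9.8]
grip_width: 0.372
grasp_force: 68.5
```

```bash
python3 -m crank '[[[0,0,0,2,0,0,0],[0,0,0,4,0,0,0],[0,0,0,3,0,0,0],[0,4,-1.7,0,0,0,-3],[0,5,-2,0,0,0,-4],[0,5,-2,0,0,0,-4],[0,4,-1.7,0,0,0,-4],[0,2.3,-1,0,0,0,-3],[0,0,0,0,0,0,0],[0,0,0,0,0,0,0]]]' 70
python3 - <<'E'
from h import *
o=manip.get_obs();print(o["position"].round(4),o["ft_force"].round(1),o["grip_width"])
im,d,p=snap("side"); c=proj(p,[.59,.233,.03])[0].astype(int); print(c)
a=im[c[1]-75:c[1]+75,c[0]-100:c[0]+100]; im,d,p=snap("wrist")
save("u1",np.hstack([cv2.resize(a,(400,300)),cv2.resize(im,(400,300))]))
E
```

```text
clock: 4.15
position: [0.5888, 0.2332, 0.0941]
ee_rot: [-0.038, 0.999, 0.0, -0.0]
ft_force: [-0.4, 1.3, -1.6]
grip_width: 0.372
grasp_force: 70.2
[0.5888 0.2332 0.0941] [-0.4  1.3 -1.6] 0.3715277174907164
[336 164]
```

View pics/u1.png

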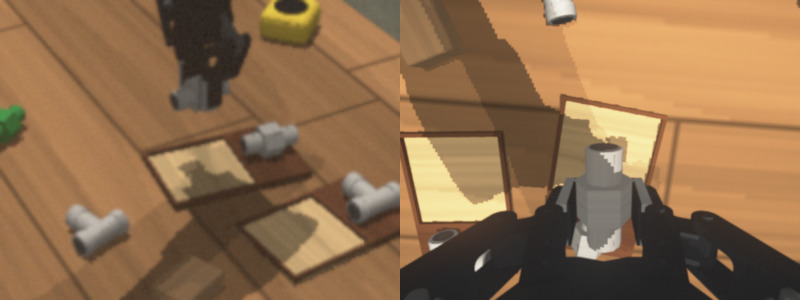

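The union is held level above its bay at left (200,100). Lowering and releasing.

```bash
python3 -m crank '[[[0,0,0,-3,0,0,0],[0,0,0,-3,0,0,0],[0,0,0,-1.6,0,0,0],[0,0,0,-0.7,0,0,0],[0,0,0,0,0,0,0],[0,0,0,0,0,0,0],[4.8,0,0,0,0,0,0],[4.8,0,0,0,0,0,0],[4.8,0,0,0,0,0,0]]]'
```

```text
clock: 5.38
position: [0.5899, 0.2326, 0.0117]
ee_rot: [-0.037, 0.999, 0.0, 0.0]
ft_force: [-0.0, -0.2, -0.1]
grip_width: 0.558
grasp_force: 0.0
```

```bash
python3 -m crank '[[[4.8,0,0,4,0,0,0],[8.54,0,0,6,0,0,0],[8.54,-1.8,-0.6,1,0,0,-9],[8.54,-1.8,-0.6,1,0,0,-9],[8.54,-1.8,-0.6,1,0,0,-9],[8.54,-1.8,-0.6,1,0,0,-9],[8.54,-1.8,-0.6,1,0,0,-9],[8.54,-1.8,-0.6,1,0,0,-9],[8.54,-1.8,-0.6,1,0,0,-9],[8.54,-1.5,-0.6,1,0,0,-9],[8.54,0,0,0,0,0,0],[8.54,0,0,0,0,0,0]]]' 70
python3 - <<'E'
from h import *
im,d,p=snap("wrist"); o=manip.get_obs(); y=R.from_quat(o["ee_rot"]).as_matrix()[:,1]
print(o["position"].round(4), np.degrees(np.arctan2(y[1],y[0])),o["joint_pos"].round(2))
a=ortho(p,im,.449,.185,.05,.0125,3)
im,d,p=snap("scene"); c=proj(p,[.59,.233,.02])[0].astype(int)
save("t1",np.hstack([a,cv2.resize(im[c[1]-50:c[1]+50,c[0]-80:c[0]+80],(480,300),interpolation=2)]))
E
```

```text
clock: 6.88
position: [0.449, 0.1847, 0.1912]
ee_rot: [0.556, 0.831, 0.0, 0.0]
ft_force: [0.0, -0.3, -0.2]
grip_width: 1.003
grasp_force: 0.0
[0.449  0.1847 0.191 ] 22.4273732162775 [-0.82  0.04  0.35  1.89 -0.02  1.21 -0.08]
```

View pics/t1.png

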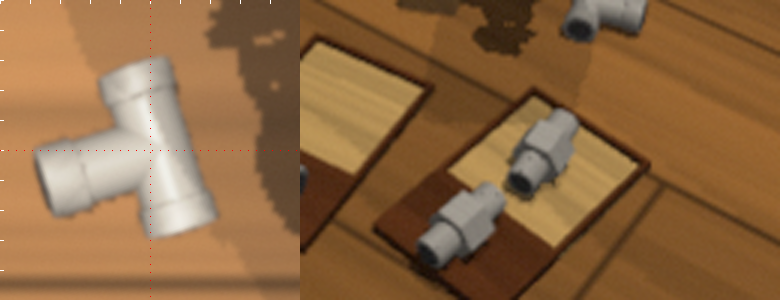

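The union lies flat in its bay at right (543,150). The tee's run ends are at (137,70) and (180,225), which puts the run at 16 deg, so I turn -6 deg and grip the end faces.

```bash
python3 -m crank '[[[8.54,0,0.15,-5,0,0,-6],[8.54,0,0,-5,0,0,0],[8.54,0,0,-5,0,0,0],[8.54,0,0,-2.5,0,0,0],[8.54,0,0,-1.4,0,0,0],[8.54,0,0,0,0,0,0],[0,0,0,0,0,0,0],[0,0,0,0,0,0,0],[0,0,0,0,0,0,0],[0,0,0,0,0,0,0],[0,0,0,0,0,0,0],[0,0,0,0,0,0,0],[0,0,0,0,0,0,0],[0,0,0,0,0,0,0]]]' 70
```

```text
clock: 8.72
position: [0.4498, 0.1866, 0.0039]
ee_rot: [0.6, 0.8, 0.001, 0.0]
ft_force: [-1.4, -0.5, 8.8]
grip_width: 0.641
grasp_force: 72.4
```

```bash
python3 -m crank '[[[0,0,0,2,0,0,0],[0,0,0,4,0,0,0],[0,0,0,3,0,0,0],[0,2.35,-1.2,0,0,0,10],[0,2.35,-1.2,0,0,0,10],[0,2.35,-1.2,0,0,0,10],[0,2.35,-1.2,0,0,0,10],[0,2.35,-1.2,0,0,0,10],[0,2.35,-1.2,0,0,0,10],[0,2.35,-1.2,0,0,0,10],[0,2.35,-1.2,0,0,0,9],[0,0,0,0,0,0,0],[0,0,0,0,0,0,0]]]' 70
python3 - <<'E'
from h import *
im,d,p=snap("side"); c=proj(p,[.63,.09,.06])[0].astype(int)
a=im[c[1]-75:c[1]+75,c[0]-100:c[0]+100]; im,d,p=snap("wrist")
save("t2",np.hstack([cv2.resize(a,(400,300)),cv2.resize(im,(400,300))]))
E
```

```text
clock: 10.35
position: [0.6362, 0.0905, 0.0925]
ee_rot: [-0.045, 0.999, 0.0, -0.0]
ft_force: [0.1, 0.2, -1.5]
grip_width: 0.635
grasp_force: 74.8
```

View pics/t2.png

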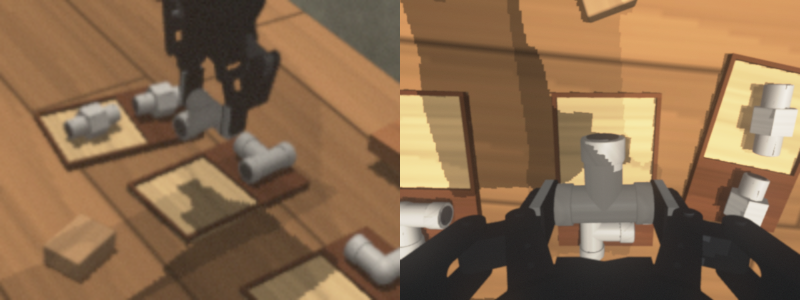

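The tee is held level over its tray, run across and branch toward the robot at right (605,160). Lowering and releasing.

```bash
python3 -m crank '[[[0,0.1,0,-3,0,0,0],[0,0,0,-3,0,0,0],[0,0,0,-1.6,0,0,0],[0,0,0,-0.75,0,0,0],[0,0,0,0,0,0,0],[0,0,0,0,0,0,0],[6.8,0,0,0,0,0,0],[6.8,0,0,0,0,0,0],[6.8,0,0,0,0,0,0]]]'
```

```text
clock: 11.58
position: [0.6379, 0.0901, 0.0091]
ee_rot: [-0.046, 0.999, 0.0, 0.0]
ft_force: [-0.4, -0.4, -0.3]
grip_width: 0.796
grasp_force: 0.0
```

```bash
python3 -m crank '[[[6.8,0,0,4,0,0,0],[8.54,0,0,6,0,0,0],[8.54,-2.35,-2.46,0,0,0,0],[8.54,-2.35,-2.46,0,0,0,0],[8.54,-2.35,-2.46,0,0,0,0],[8.54,-2.35,-2.46,0,0,0,0],[8.54,-2.35,-2.46,0,0,0,0],[8.54,-2.35,-2.5,0,0,0,0],[8.54,0,0,0,0,0,0],[8.54,0,0,0,0,0,0]]]' 60
python3 - <<'E'
from h import *
im,d,p=snap("wrist"); o=manip.get_obs(); print(o["position"].round(4))
a=ortho(p,im,.497,-.058,.05,.026,3)
im,d,p=snap("scene"); c=proj(p,[.628,.09,.02])[0].astype(int)
save("c1",np.hstack([a,cv2.resize(im[c[1]-50:c[1]+50,c[0]-80:c[0]+80],(480,300),interpolation=2)]))
E
```

```text
clock: 12.82
position: [0.4972, -0.0575, 0.1091]
ee_rot: [-0.046, 0.999, 0.0, 0.0]
ft_force: [0.5, 0.2, 0.2]
grip_width: 1.002
grasp_force: 0.0
[ 0.4973 -0.0572  0.1091]
```

View pics/c1.png

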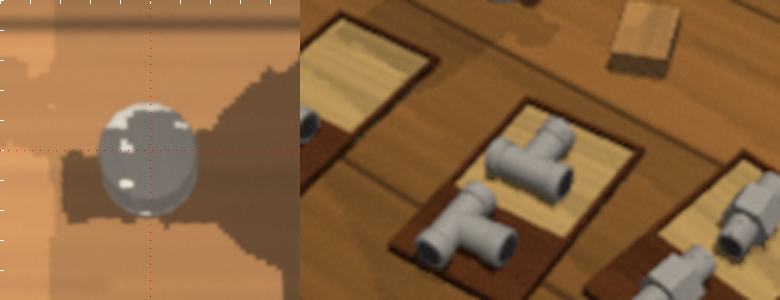

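The tee lies flat in its bay (530,165). The cap's top is centred at (148,150), so I go straight down.

```bash
python3 -m crank '[[[8.54,0,0,-4,0,0,0],[8.54,0,0,-4,0,0,0],[8.54,0,0,-1.5,0,0,0],[8.54,0,0,-0.9,0,0,0],[8.54,0,0,0,0,0,0],[0,0,0,0,0,0,0],[0,0,0,0,0,0,0],[0,0,0,0,0,0,0],[0,0,0,0,0,0,0],[0,0,0,0,0,0,0],[0,0,0,0,0,0,0],[0,0,0,0,0,0,0]]]' 60
python3 -m crank '[[[0,0,0,2,0,0,0],[0,0,0,4,0,0,0],[0,0,0,3,0,0,0],[0,2,-3.9,0,0,0,-2],[0,2,-3.9,0,0,0,-2],[0,2,-3.8,0,0,0,-2],[0,2,-3.8,0,0,0,-2],[0,2.1,-3.8,0,0,0,-2],[0,0,0,0,0,0,0],[0,0,0,0,0,0,0]]]' 60
```

```text
clock: 14.42
position: [0.4971, -0.0579, 0.0056]
ee_rot: [-0.046, 0.999, 0.0, 0.0]
ft_force: [-2.3, 0.1, 8.7]
grip_width: 0.373
grasp_force: 58.9
clock: 15.68
position: [0.5974, -0.2493, 0.0944]
ee_rot: [0.041, 0.999, 0.0, -0.0]
ft_force: [0.0, 0.8, -1.6]
grip_width: 0.371
grasp_force: 59.8
```

```bash
python3 -m crank '[[[0,0,0,-3,0,0,0],[0,0,0,-3,0,0,0],[0,0,0,-1.6,0,0,0],[0,0,0,-0.75,0,0,0],[0,0,0,0,0,0,0],[0,0,0,0,0,0,0],[5,0,0,0,0,0,0],[5,0,0,0,0,0,0],[5,0,0,0,0,0,0]]]'
python3 -m crank '[[[5,0,0,4,0,0,0],[8.54,0,0,6,0,0,0],[8.54,-4.1,-1.2,1.7,0,0,-3.2],[8.54,-4.1,-1.2,1.7,0,0,-3.2],[8.54,-4.1,-1.2,1.7,0,0,-3.2],[8.54,-4.1,-1.2,1.7,0,0,-3.2],[8.54,-4.1,-1.2,1.7,0,0,-3.2],[8.54,0,0,0,0,0,0],[8.54,0,0,0,0,0,0]]]' 90
python3 - <<'E'
from h import *
im,d,p=snap("wrist"); o=manip.get_obs(); y=R.from_quat(o["ee_rot"]).as_matrix()[:,1]
print(o["position"].round(4), np.degrees(np.arctan2(y[1],y[0])))
a=ortho(p,im,.39,-.3,.05,.0125,3)
im,d,p=snap("side"); c=proj(p,[.598,-.25,.02])[0].astype(int)
save("e1",np.hstack([a,cv2.resize(im[c[1]-50:c[1]+50,c[0]-80:c[0]+80],(480,300),interpolation=2)]))
E
```

```text
clock: 16.8
position: [0.5978, -0.25, 0.0116]
ee_rot: [0.041, 0.999, 0.0, 0.0]
ft_force: [0.4, -0.6, -0.5]
grip_width: 0.584
grasp_force: 0.0
clock: 17.92
position: [0.3931, -0.3096, 0.1965]
ee_rot: [0.18, 0.984, 0.0, 0.0]
ft_force: [0.2, -0.6, -0.5]
grip_width: 0.997
grasp_force: 0.0
[ 0.3933 -0.3094  0.1961] 69.34921503068185
```

View pics/e1.png

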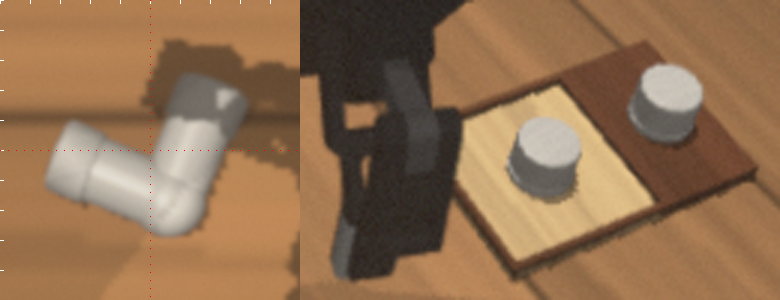

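The cap stands in its bay (545,160). The elbow's corner is at (171,200) and its arm ends at (60,157) and (215,86), so its arms run at -22 and 68 deg. I grip the -22 deg arm 27 mm from the corner.

```bash
python3 -m crank '[[[8.54,0.5,-0.75,-4,0,0,-1.3],[8.54,0,0,-5,0,0,0],[8.54,0,0,-5,0,0,0],[8.54,0,0,-3.5,0,0,0],[8.54,0,0,-1.6,0,0,0],[8.54,0,0,0,0,0,0],[8.54,0,0,0,0,0,0],[0,0,0,0,0,0,0],[0,0,0,0,0,0,0],[0,0,0,0,0,0,0],[0,0,0,0,0,0,0],[0,0,0,0,0,0,0],[0,0,0,0,0,0,0],[0,0,0,0,0,0,0],[0,0,0,0,0,0,0]]]' 90
python3 -m crank '[[[0,0,0,2,0,0,0],[0,0,0,4,0,0,0],[0,0,0,3,0,0,0],[0,0,0,0,0,0,0]]]' 90
```

```text
clock: 19.9
position: [0.3982, -0.3176, 0.0059]
ee_rot: [0.191, 0.982, 0.0, 0.0]
ft_force: [-2.2, 1.6, 7.1]
grip_width: 0.243
grasp_force: 87.9
clock: 20.4
position: [0.3989, -0.3181, 0.0973]
ee_rot: [0.191, 0.982, -0.0, 0.002]
ft_force: [-0.9, -0.1, -1.4]
grip_width: 0.243
grasp_force: 88.3
```

```bash
python3 -m crank '[[[0,3.1,2.88,0,0,0,3.3],[0,3.1,2.88,0,0,0,3.3],[0,3.1,2.88,0,0,0,3.3],[0,3.1,2.88,0,0,0,3.3],[0,3.1,2.88,0,0,0,3.3],[0,3.1,2.88,0,0,0,3.3],[0,3.1,2.88,0,0,0,3.3],[0,3.2,2.88,0,0,0,3],[0,0,0,0,0,0,0],[0,0,0,0,0,0,0]]]' 90
python3 - <<'E'
from h import *
im,d,p=snap("side"); c=proj(p,[.64,-.08,.06])[0].astype(int)
a=im[c[1]-75:c[1]+75,c[0]-100:c[0]+100]; im,d,p=snap("wrist")
save("e2",np.hstack([cv2.resize(a,(400,300)),cv2.resize(im,(400,300))]))
E
```

```text
clock: 21.65
position: [0.6457, -0.0875, 0.0937]
ee_rot: [-0.035, 0.999, -0.0, -0.001]
ft_force: [-0.7, -0.3, -2.0]
grip_width: 0.244
grasp_force: 88.3
```

View pics/e2.png

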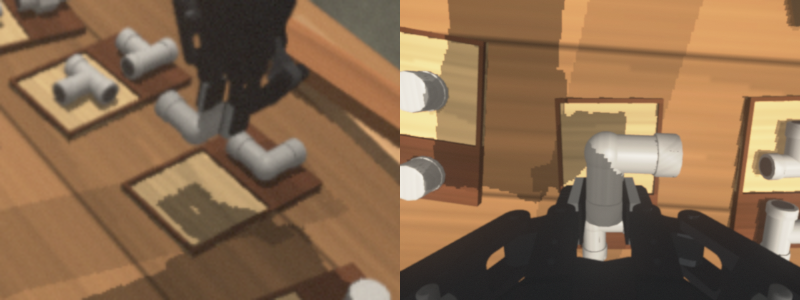

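The elbow is held level above its bay, corner toward the robot at right (605,150). Lowering and releasing.

```bash
python3 -m crank '[[[0,0,0,-3,0,0,0],[0,0,0,-3,0,0,0],[0,0,0,-1.6,0,0,0],[0,0,0,-0.7,0,0,0],[0,0,0,0,0,0,0],[0,0,0,0,0,0,0],[4,0,0,0,0,0,0],[4,0,0,0,0,0,0],[4,0,0,0,0,0,0]]]'
python3 -m crank '[[[4,0,0,4,0,0,0],[4,0,0,6,0,0,0],[4,-2,0,6,0,0,0],[4,-4,0,5,0,0,0],[4,-5,0,0,0,0,0],[4,-5,0,0,0,0,0],[4,0,0,0,0,0,0],[4,0,0,0,0,0,0]]]'
python3 - <<'E'
from h import *
for n in ("scene","side"):
    im,d,p=snap(n); np.savez(n+"1.npz",im=im,d=d,**p)
S={n:dict(np.load(n+"1.npz")) for n in ("scene","side")}
T=[(.598,-.25),(.639,-.083),(.628,.09),(.590,.233)]
save("fin",np.vstack([np.hstack([ortho(S[n],S[n]["im"],x,y,.1,.0165,1) for x,y in T]) for n in S]))
E
```

```text
clock: 22.88
position: [0.6469, -0.087, 0.0126]
ee_rot: [-0.036, 0.999, 0.0, 0.0]
ft_force: [-0.0, 1.2, -0.3]
grip_width: 0.467
grasp_force: 0.0
clock: 23.88
position: [0.4884, -0.0869, 0.221]
ee_rot: [-0.036, 0.999, 0.0, 0.001]
ft_force: [0.8, 0.1, -0.4]
grip_width: 0.468
grasp_force: 0.0
```

View pics/fin.png

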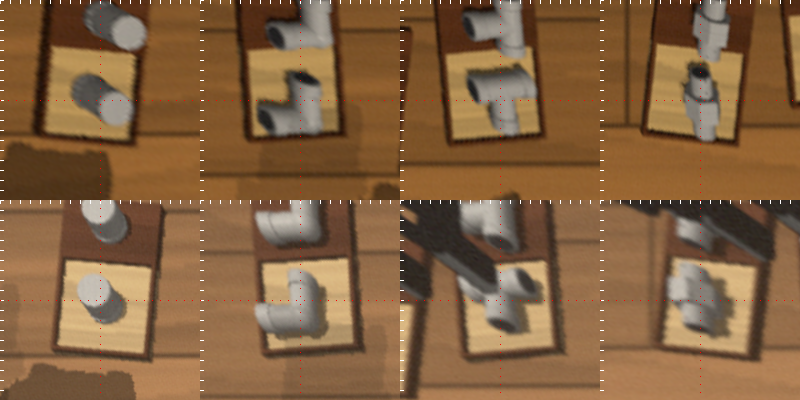

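All four lie near the middle of their bays (cap (115,105), elbow (293,302), tee (503,300), union (703,100)). I'll check the top heights by depth, then hand in.

```bash
python3 - <<'E'
from h import *
for n in ("scene","side"):
    p=dict(np.load(n+"1.npz")); d=p["d"]; v,u=np.mgrid[:480,:640]
    q=cv2.undistortPoints(np.stack([u,v],-1).reshape(-1,1,2).astype(float),K(p),p["dist"]).reshape(-1,2)
    X=(np.c_[q,np.ones(len(q))]*d.reshape(-1,1))@p["W"][:3,:3].T+p["W"][:3,3]
    for t,c in dict(cap=(.598,-.25),elbow=(.639,-.083),tee=(.628,.09),union=(.59,.233)).items():
        m=(abs(X[:,:2]-c)<.043).all(1)&(X[:,2]<.06); z=X[m]; h=z[z[:,2]>.012]
        print(n,t,"top mm",(np.percentile(z[:,2],[2,95,99])*1000).round(1),"mid off",((h[:,:2].min(0)+h[:,:2].max(0))/2-c).round(3))
E
```

```text
scene cap top mm [ 1.5 30.1 31.6] mid off [0.002 0.002]
scene elbow top mm [ 1.8 27.8 29.5] mid off [-0.003  0.012]
scene tee top mm [ 1.9 28.1 29.4] mid off [0.001 0.   ]
scene union top mm [ 2.6 34.1 36.2] mid off [-0.005 -0.   ]
side cap top mm [ 1.6 29.8 31.4] mid off [0.012 0.011]
side elbow top mm [ 1.9 28.2 29.9] mid off [-0.005  0.008]
side tee top mm [ 2.2 28.2 30.1] mid off [ 0.007 -0.005]
side union top mm [ 1.8 33.8 36. ] mid off [0.004 0.001]
```

The heights match pieces lying flat (30, 29, 29 and 34 mm expected).

```bash
python3 -c "
from workcell import job
print(job.hand_in())"
```

```text
the job is handed in; nothing more can be done
None
```

I put the elbow, tee, union and cap each in its matching tray, and my last images and depth readings showed all four flat and within about 12 mm of the bay centre; the job was handed in at about 24 s, and the hand-in returned no verdict.

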